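# Start the pulley's flange nut on its stud

### The job

Start the brass flange nut on the steel stud that stands up out of the belt pulley: set the nut upright over the stud's nose, turn it backwards (anticlockwise seen from above) under light pressure until you feel it drop into the thread, then turn it about a quarter turn clockwise so that the thread has properly caught, and let go of it. Be gentle: never force the nut against the stud, and do not push the bolt or the spray can about.

Things in the scene. Friction and masses are not known exactly. Their poses are not given: they have to be found in the camera images.
- flange_nut: loose brass flange nut, 0.2 to 0.45 kg, standing flange down on the bench. Origin: centre of its underside, z up the bore. Round flange 62 mm across, 6 mm high; above it a hexagon 50 mm across flats, up to 36 mm; flats face along its x axis and every 60 degrees from it. Open bore 36 mm in diameter
- nut_lugs (a point): point on the nut's axis 5 mm above its underside, the height of the middle of its inner thread: four lugs 90 degrees apart (the first on the nut's x axis), each 5 mm wide, 4 mm high, reaching inwards to 13.5 mm from the axis, slanted like a right-hand thread. If they happen to meet the openings of the stud's thread when the nut is set down, it drops in at once
- stand: fixed stand: blue square base plate 110 x 110 x 12 mm carrying a dark steel belt pulley 84 mm across; a steel stud rises from the pulley's middle. Origin: centre of the base plate's underside, on the bench and on the stud's axis, z up. Nothing of it turns
- pulley_face (a point): middle of the pulley's flat upper face, 45 mm above the bench, where the nut's flange would seat. Between it and the stud_end the stud has a four-start right-hand thread 34 mm in diameter: a nut turned clockwise (seen from above) goes down 6 mm per radian, 9.4 mm a quarter turn, with about 2 mm of axial play, and can turn about 1.9 rad from dropping in to seating
- stud_end (a point): point on the stud's axis at the level upper end of its thread, 68 mm above the bench. There, every 90 degrees, a level crest about 50 degrees long is followed anticlockwise by an opening about 40 degrees wide; how they point about the vertical differs each time and is NOT measured. A lug turned anticlockwise slides along the crest and drops off its blunt end into the opening
- nose_tip (a point): tip of the stud's plain nose, on the axis 82 mm above the bench; the nose is 25 mm in diameter up to 74 mm, then tapers to 13 mm. At the clockwise end of each crest below it stands a shoulder 4 mm high: a nut turned clockwise before dropping in jams there. Nut underside: 65.5 mm above the bench with lugs on the crests, 69.5 on the shoulders, 56 to 58.5 dropped in (further backing off meets a wall)
- hex_bolt: grey steel bolt standing on its head, 24 x 28 x 60 mm, origin at its underside; a bystander
- spray_can: orange and white spray can with a red cap, standing, 53 mm across and 171 mm high, origin at its underside; a bystander

How it is judged:
On the way:
1. the nut sits upright and centred over the stud and has dropped in: its lugs are below the thread's upper end (horizontal distance between flange_nut and stud_end below 0.004 m and z of flange_nut in the frame of stand below 0.0605 m and angle between flange_nut's own z axis and vertical below 0.1 rad), for 0.1 s.
At the end, for the whole second after the job is handed in: the nut is on the stud's thread, upright (within 0.1 rad) and centred (within 4 mm), its underside at most 52.5 mm above the bench (at least about 0.7 rad of clockwise turning after it dropped in; seated on the pulley is also fine), let go and at rest (z of flange_nut in the frame of stand between 0.043 and 0.0525 m and horizontal distance between flange_nut and stud_end below 0.004 m and angle between flange_nut's own z axis and vertical below 0.1 rad and contact force between flange_nut and the fingers below 0.1 N and linear speed of flange_nut below 0.01 m/s); the robot touches nothing.
It fails at once if the nut is forced against the stud or stand with more than 60 N (contact force between flange_nut and stand above 60 N).
It fails at once if the robot presses on the stand with more than 15 N (contact force between the arm and stand above 15 N).
It fails at once if the standing bolt or the spray can is moved by more than 20 mm (distance of any of hex_bolt, spray_can from where it was at the start of the episode above 0.02 m).
It also fails if it takes over 72 s, if anything falls off the work surface, if the arm or the gripper's body presses on something with over 40 N, if the wrist force passes 120 N, or if a joint passes its speed limit or range.

### The arm

A 6-joint arm with a two-finger parallel gripper is mounted at the origin on the work surface; the furniture and walls round the work are solid. World frame = base frame: x ahead of the robot, y to its left, z up, the work surface at z = 0. Lengths are in m, angles in rad, forces in N, time in s.
With the tool pointing down it reaches from about 0.35 to 0.775 m from the base axis. Payload 7.3 kg.
Tool frame: the origin (TCP) lies between the finger pads; the fingertips stand 8 mm ahead of it and the grasp point (between the pads) lies 11 mm behind it (robot.nose_length is the distance from the TCP to the fingertips, in m); z points along the fingers, y is the line along which they close (so a half turn about z gives the same grasp; the last joint's range is limited). The gripper opens to 92 mm and grips with 3 to 60 N. Pads are 19 mm wide; open, the fingers measure 130 mm over their backs; the gripper's body (75 mm by 190 mm) begins 47 mm behind the grasp point.
Start: joints at [-1.346, 0.342, 1.524, -0, 1.275, -0.146], TCP at [0.19, -0.489, 0.235] pointing down, gripper open.
Joint ranges: [-2.53, 2.53], [-0.77, 2.02], [0.04, 2.7], [-1, 4.14], [0.28, 2.66], [-3.11, 3.11]. Speed limits (rad/s): [2.57, 2.57, 3.14, 3.14, 3.14, 3.14].

### API

Orientations are given as [roll, pitch, yaw] about the fixed x, y, z axes, in that order (R = Rz(yaw) Ry(pitch) Rx(roll)).
In Python, from cell import robot gives the robot as it stands. The module is installed in compiled form; this text tells all that it offers.
- The arm moves only by the shell command python3 -m jog 'ROWS' [FORCE]. ROWS is JSON, a list that holds one entry, the list of rows, each a list of 5 numbers: the gripper's target within -1 to 1 (fully open at 1, half-way at 0, shut at -1), then the shift along the tool's x, y, z in m, then the turn about the tool's z in rad. A call has 1 to 5 rows; each row is the pose to reach, as a shift and turn from the pose commanded when the call began, along the tool's axes at that moment; what a row does not reach only later rows make up. A row lasts 1/12 s, in which the tool goes at most 41.7 mm and 7.16 degrees, less where a joint would pass 70% of its speed; a pose out of reach is approached as far as the arm can. A call with a gripper value outside its range is refused whole. The fingers move at their own pace and stop on an object; FORCE is the grip in N (left out, the last holds). Time passes only in rows, so rows that repeat a pose let the fingers close. It gives the time, the measured TCP pose, the force, the opening and the grip force at its end, in the units of the state.
- robot.observe(): the state, without advancing time (a new reading comes with each control period).
- robot.read_camera(name): name is "scene" or "side" or "wrist"; returns the picture (384x512x3 uint8, red, green, blue); there is no depth.
- robot.camera_model(name): a dict with "camera_matrix" (3x3 intrinsics, pixels), "dist_coeffs" ([k1, k2, p1, p2, k3] as OpenCV has them; the pictures are not rectified), "position" and "attitude" of the camera in the world; the wrist camera has in their place "mount" (4x4, takes a point from camera to tool coordinates, whose origin is the TCP and whose axes are the flange's). Camera axes: x right, y down, z forward; pixel columns grow to the right and rows downward; lengths in m; the calibration is good to about 2 mm. A picture is of the moment at which its call begins: read the wrist's pose just before it. camera_model takes no time and is no camera call.
- robot.hand_in(): hands the job in; it is judged then, once.
The state is a dict: "time": time; "qpos": joint angles; "qvel": joint speeds; "joint_efforts": joint torques, N m; "tool_pos": TCP position; "tool_rot": TCP orientation; "contact_force": force on the tool from outside, world axes, zero at the start; "torque": the same for the moment, N m; "opening": finger opening in m; "grip_force": force on a finger pad.
Only numpy, scipy, OpenCV 4.12 (cv2) and the standard library are available. Lean on these libraries where they do the work, as an engineer would, in place of code of your own. Each camera call takes 0.05 s, during which the arm holds its last target. There are 200 camera calls.

## Working session

There is one attempt and no reset: what is moved stays moved. The work goes in short steps, Python scripts to look and compute and a shell command to move; the robot and the scene stay as the last step left them, time stands still between calls to the robot, and variables do not carry over. Pictures are saved under pics/ and viewed, at most 10 in all, crops included, and the job is handed in when it is done.

```bash
mkdir -p pics; python3 - <<'E'
from cell import robot
import cv2,numpy as np
s=robot.observe();print(s)
for n in("scene","side","wrist"):
    m=robot.camera_model(n);print(n,m)
    cv2.imwrite(f"pics/{n}0.png",robot.read_camera(n)[:,:,::-1])
a=cv2.imread("pics/scene0.png");b=cv2.imread("pics/side0.png")
E
```

```text
{'time': 0.0, 'qpos': array([-1.34602075e+00,  3.42734354e-01,  1.52501630e+00, -1.77747551e-05,
        1.27535452e+00, -1.46011800e-01]), 'qvel': array([-9.78716787e-04, -1.63057047e-03, -1.02787795e-03, -7.82786802e-04,
        1.56091478e-03, -8.96047223e-05]), 'joint_efforts': array([-2.85335656e-03, -4.31245780e+01, -2.44226468e+01,  7.14635476e-02,
        5.58848656e-02, -9.45582701e-05]), 'tool_pos': array([ 0.19015736, -0.48894184,  0.23403915]), 'tool_rot': array([-3.14009376e+00, -2.03245215e-04,  3.70792411e-01]), 'contact_force': array([ 0.14133264, -0.26105474, -0.29791505]), 'torque': array([ 0.02761408, -0.01710512, -0.03170596]), 'grip_force': 0.0, 'opening': 0.09198521948160733}
scene {'camera_matrix': array([[390.65333271,   0.        , 260.01314464],
       [  0.        , 390.65333271, 187.80741156],
       [  0.        ,   0.        ,   1.        ]]), 'dist_coeffs': array([-0.09184175,  0.        ,  0.        ,  0.        ,  0.        ]), 'position': array([0.02253498, 0.50167708, 0.66936001]), 'attitude': array([-2.22400751, -0.00595618, -2.46108605])}
side {'c
[... 292 characters left out ...]
83592,  0.63677378]), 'attitude': array([-2.25206499,  0.01229598, -0.14577188])}
wrist {'camera_matrix': array([[324.04727792,   0.        , 253.15002062],
       [  0.        , 324.04727792, 190.90218684],
       [  0.        ,   0.        ,   1.        ]]), 'dist_coeffs': array([-0.07588221,  0.        ,  0.        ,  0.        ,  0.        ]), 'mount': array([[ 5.79608858e-04, -9.56073787e-01, -2.93125531e-01,
         8.03917746e-02],
       [ 9.99999822e-01,  5.11645714e-04,  3.08528907e-04,
         7.97793998e-04],
       [-1.44999979e-04, -2.93125658e-01,  9.56073913e-01,
        -1.49969093e-01],
       [ 0.00000000e+00,  0.00000000e+00,  0.00000000e+00,
         1.00000000e+00]])}
```

View pics/scene0.png

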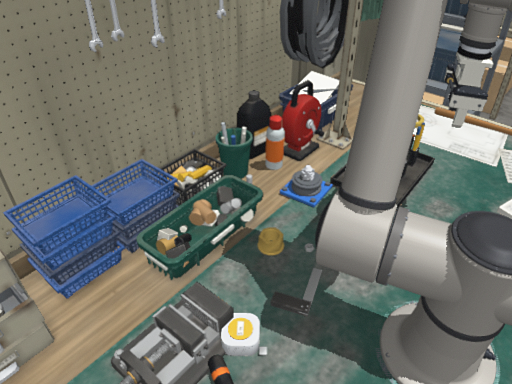

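View pics/side0.png

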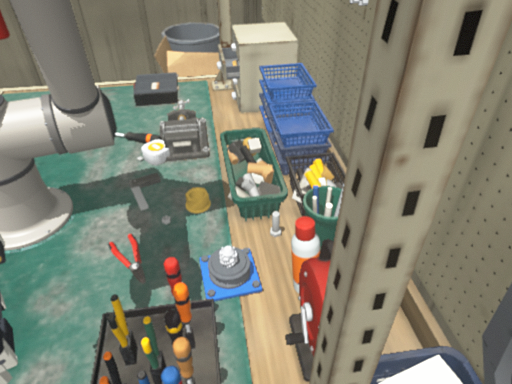

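The scene view shows the brass nut near (270,241) and the stand near (306,185). In the side view they are near (198,200) and (230,268), with the bolt at (277,222) and the can at (305,250). Next I'll segment the colours to get coarse positions.

```bash
cat > h.py <<'E'
from cell import robot
import cv2,numpy as np
from scipy.spatial.transform import Rotation as R
def pose(n,s=None):
    m=robot.camera_model(n)
    if n!="wrist": return m,R.from_euler('xyz',m['attitude']).as_matrix(),m['position']
    T=np.eye(4);T[:3,:3]=R.from_euler('xyz',s['tool_rot']).as_matrix();T[:3,3]=s['tool_pos'];T=T@m['mount']
    return m,T[:3,:3],T[:3,3]
def ray(P,uv):
    m,Rm,p=P
    q=cv2.undistortPoints(np.array(uv,float).reshape(-1,1,2),m['camera_matrix'],m['dist_coeffs']).reshape(-1,2)
    return np.c_[q,np.ones(len(q))]@Rm.T,p
def onz(P,uv,z):
    d,p=ray(P,uv);return p+d*((z-p[2])/d[:,2])[:,None]
def proj(P,X):
    m,Rm,p=P
    return cv2.projectPoints((np.atleast_2d(X)-p)@Rm,np.zeros(3),np.zeros(3),m['camera_matrix'],m['dist_coeffs'])[0].reshape(-1,2)
def blob(img,lo,hi,near=None):
    h=cv2.cvtColor(img,cv2.COLOR_BGR2HSV);m=cv2.inRange(h,lo,hi)
    n,l,st,c=cv2.connectedComponentsWithStats(m)
    k=[i for i in range(1,n) if st[i,4]>20]
    if near is not None: k=[min(k,key=lambda i:np.hypot(*(c[i]-near)))]
    return [(st[i].tolist(),c[i].round(1).tolist(),l==i) for i in k]
def both(uv1,uv2):
    A=[];b=[]
    for P,uv in((pose("scene"),uv1),(pose("side"),uv2)):
        d,p=ray(P,[uv]);d=d[0]/np.linalg.norm(d[0]);M=np.eye(3)-np.outer(d,d);A.append(M);b.append(M@p)
    return np.linalg.lstsq(np.vstack(A),np.hstack(b),rcond=None)[0]
E
python3 - <<'E'
from h import *
pts={"scene":dict(nut=(270,241),stand=(306,185)),"side":dict(nut=(198,200),stand=(230,272))}
for n in pts:
    im=cv2.imread(f"pics/{n}0.png");P=pose(n)
    for k,lo,hi in(("nut",(18,90,60),(30,255,255)),("stand",(100,140,60),(125,255,255))):
        st,c,m=blob(im,lo,hi,pts[n][k]);hull=cv2.convexHull(np.argwhere(m)[:,::-1].astype(np.int32))
        print(n,k,st,c)
        # undistorted centroid height ~ mid
        hm=np.zeros(m.shape,np.uint8);cv2.fillConvexPoly(hm,hull,255);M=cv2.moments(hm)
        cc=(M['m10']/M['m00'],M['m01']/M['m00']);print('  hull c',cc,onz(P,[cc],0.018 if k=="nut" else 0.02))
print('bolt side',onz(pose('side'),[(277,235)],0.0)); print('can',onz(pose('side'),[(305,226)],.17),onz(pose('scene'),[(275,118)],.17))
a=cv2.imread("pics/scene0.png")[150:270,230:350];b=cv2.imread("pics/side0.png")[175:305,150:330]
o=np.hstack([cv2.resize(a,(400,400),interpolation=3),cv2.resize(b,(400,400*130//180),interpolation=3) if 0 else cv2.resize(b[:,:130],(400,400),interpolation=3)])
cv2.imwrite("pics/z1.png",o)
E
```

```text
Traceback (most recent call last):
ValueError: not enough values to unpack (expected 3, got 1)
```

```bash
python3 - <<'E'
from h import *
pts={"scene":dict(nut=(270,241),stand=(306,185)),"side":dict(nut=(198,200),stand=(230,272))}
for n in pts:
    im=cv2.imread(f"pics/{n}0.png");P=pose(n)
    for k,lo,hi in(("nut",(18,90,60),(30,255,255)),("stand",(100,140,60),(125,255,255))):
        st,c,m=blob(im,lo,hi,pts[n][k])[0];hull=cv2.convexHull(np.argwhere(m)[:,::-1].astype(np.int32))
        hm=np.zeros(m.shape,np.uint8);cv2.fillConvexPoly(hm,hull,255);M=cv2.moments(hm)
        cc=(M['m10']/M['m00'],M['m01']/M['m00']);print(n,k,st,'hull c',cc,onz(P,[cc],0.016 if k=="nut" else 0.015))
print('bolt side',onz(pose('side'),[(277,235)],0.0)); print('can',onz(pose('side'),[(305,222)],.17),onz(pose('scene'),[(275,120)],.17))
a=cv2.imread("pics/scene0.png")[150:270,230:350];b=cv2.imread("pics/side0.png")[175:305,160:290]
cv2.imwrite("pics/z1.png",np.hstack([cv2.resize(x,(400,400),interpolation=2) for x in(a,b)]))
E
```

```text
scene nut [258, 228, 26, 27, 589] hull c (270.53476821192055, 241.2930463576159) [[ 0.40819515 -0.02003187  0.016     ]]
scene stand [280, 181, 53, 26, 415] hull c (306.6098901098901, 191.02087912087913) [[ 0.45002668 -0.23506459  0.015     ]]
side nut [185, 187, 26, 27, 547] hull c (197.15384615384616, 200.0437062937063) [[ 0.41060121 -0.02313482  0.016     ]]
side stand [200, 252, 62, 49, 833] hull c (229.1022146507666, 275.74574105621804) [[ 0.46456669 -0.26627424  0.015     ]]
bolt side [[ 0.5846616  -0.15616859  0.        ]]
can [[ 0.60053974 -0.29536961  0.17      ]] [[ 0.59094856 -0.27030495  0.17      ]]
```

View pics/z1.png

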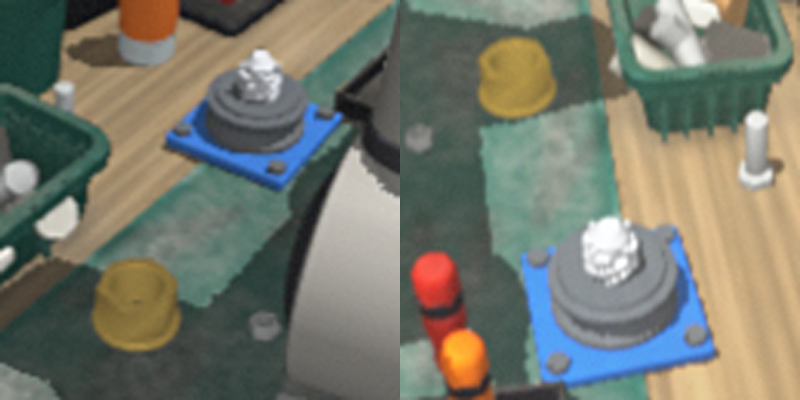

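The crops show the nut hexagon, the stand with its plate corners in side view at roughly (250,248), (263,290), (205.5,300) and (200,258), and the nose tip in both views. Next I'll triangulate these and work out the shift to a viewing pose.

```bash
cat >> h.py <<'E'
def shift(s,target):
    Rt=R.from_euler('xyz',s['tool_rot']).as_matrix();return (Rt.T@(np.array(target)-s['tool_pos'])).round(4)
E
python3 - <<'E'
from h import *
S=pose('side');c=onz(S,[(250,248.1),(262.7,290),(205.5,300.1),(199.7,257.9)],.012)
print(c.round(4),c.mean(0),np.linalg.norm(np.diff(c,axis=0),axis=1))
print('nose',both((308.6,165),(228.2,245.9)),onz(S,[(228.2,245.9)],.082),onz(pose('scene'),[(308.6,165)],.082))
print('tools if z=0.1',onz(S,[(173,258),(180,283)],.1).round(3))
s=robot.observe();print(shift(s,(0.41,-0.022,0.20)))
E
```

```text
[[ 0.5168 -0.1969  0.012 ]
 [ 0.5254 -0.3082  0.012 ]
 [ 0.4146 -0.314   0.012 ]
 [ 0.4083 -0.2076  0.012 ]] [ 0.46631245 -0.25669831  0.012     ] [0.11155425 0.11094822 0.10658097]
nose [ 0.46525411 -0.25348348  0.08601496] [[ 0.46781235 -0.24826514  0.082     ]] [[ 0.46534077 -0.25838965  0.082     ]]
tools if z=0.1 [[ 0.365 -0.279  0.1  ]
 [ 0.378 -0.337  0.1  ]]
[ 0.3741 -0.3556  0.0347]
```

```bash
python3 -m jog '[[[1,0.029,-0.027,0,0],[1,0.058,-0.054,0,0],[1,0.087,-0.081,0,0],[1,0.116,-0.108,0,0],[1,0.145,-0.136,0,0]]]'; python3 -m jog '[[[1,0.029,-0.027,0,0],[1,0.058,-0.054,0,0],[1,0.087,-0.081,0,0],[1,0.116,-0.108,0,0],[1,0.145,-0.136,0.01,0]]]'; python3 -m jog '[[[1,0.028,-0.027,0.01,0],[1,0.056,-0.054,0.015,0],[1,0.084,-0.084,0.025,0],[1,0.084,-0.084,0.025,0],[1,0.084,-0.084,0.025,0]]]'
python3 - <<'E'
from h import *
s=robot.observe();print(s['time'],s['tool_pos'],s['tool_rot'],s['contact_force'])
im=robot.read_camera("wrist")[:,:,::-1];cv2.imwrite("pics/w1.png",im)
cv2.imwrite("pics/scene1.png",robot.read_camera("scene")[:,:,::-1])
P=pose("wrist",s);print(proj(P,[[.41,-.022,.036],[.466,-.255,.082]]))
E
```

```text
time: 0.57
tool_pos: [0.2764, -0.3083, 0.2345]
tool_rot: [-3.141, -0.0, 0.37]
contact_force: [1.0, -0.4, 0.0]
opening: 0.0919
grip_force: 0.0
time: 0.98
tool_pos: [0.3632, -0.1294, 0.226]
tool_rot: [3.139, -0.002, 0.37]
contact_force: [1.5, -0.6, -0.1]
opening: 0.0918
grip_force: 0.0
time: 1.4
tool_pos: [0.4097, -0.0199, 0.1991]
tool_rot: [-3.141, 0.001, 0.376]
contact_force: [-0.1, -0.4, -0.2]
opening: 0.0916
grip_force: 0.0
1.4 [ 0.40972332 -0.01987241  0.19905897] [-3.14074926e+00  1.46992803e-03  3.76215623e-01] [-0.12478571 -0.41794385 -0.17718192]
[[254.48178897 176.23080716]
 [506.78706562 224.01099924]]
```

View pics/w1.png

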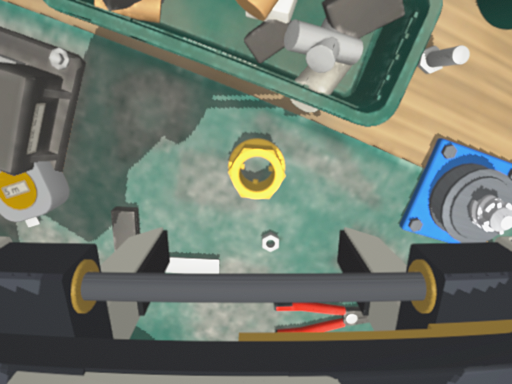

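The nut is at about (256,170) in the wrist view, with the hexagon's bright top face visible. The stand is at (490,210). Next I'll fit the nut model to its silhouette and top face.

```bash
cat > fit.py <<'E'
from h import *
from scipy.optimize import minimize
def model(P,x,y,yaw,z=0):
    a=yaw+np.pi/6+np.arange(6)*np.pi/3;r=.025/np.cos(np.pi/6);t=np.linspace(0,2*np.pi,60)
    f=lambda r,a,h:proj(P,np.c_[x+r*np.cos(a),y+r*np.sin(a),np.full(len(a),z+h)])
    return f(r,a,.036),f(.018,t,.036),np.vstack([f(.031,t,0),f(.031,t,.006),f(r,a,.036)])
E
python3 - <<'E'
from fit import *
s=dict(tool_pos=np.array([0.40972332,-0.01987241,0.19905897]),tool_rot=np.array([-3.14074926,1.46992803e-03,3.76215623e-01]))
P=pose("wrist",s);im=cv2.imread("pics/w1.png")
K=6;x0,y0,w,h=215,125,85,90
cr=cv2.resize(im[y0:y0+h,x0:x0+w],None,fx=K,fy=K,interpolation=cv2.INTER_CUBIC)
hsv=cv2.cvtColor(cr,cv2.COLOR_BGR2HSV)
yel=(cv2.inRange(hsv,(18,110,60),(32,255,255))>0)
top=yel&(hsv[...,2]>200)
tc=lambda q:((q+.5-[x0,y0])*K-.5).round().astype(np.int32)
def masks(p):
    hx,bo,al=model(P,*p);A=np.zeros(cr.shape[:2],np.uint8);B=A.copy()
    cv2.fillConvexPoly(A,cv2.convexHull(tc(al)),1);cv2.fillPoly(B,[tc(hx)],1);cv2.fillPoly(B,[tc(bo)],0)
    return A>0,B>0
ys,xs=np.nonzero(yel);hy=np.zeros(cr.shape[:2],np.uint8);cv2.fillConvexPoly(hy,cv2.convexHull(np.c_[xs,ys].astype(np.int32)),1)
def cost(p):
    A,B=masks(p);return (A^(hy>0)).sum()+2*(B^top).sum()
best=min((minimize(cost,[.41,-.021,yw],method='Nelder-Mead',options=dict(initial_simplex=[[.41,-.021,yw],[.415,-.021,yw],[.41,-.016,yw],[.41,-.021,yw+.15]])) for yw in np.arange(0,1.05,.175)),key=lambda r:r.fun)
print(best.x,np.degrees(best.x[2])%60,best.fun,yel.sum(),top.sum(),masks(best.x)[1].sum())
hx,bo,al=model(P,*best.x)
cv2.polylines(cr,[tc(hx)],1,(0,0,255),1);cv2.polylines(cr,[tc(bo)],1,(255,0,0),1);cv2.polylines(cr,[cv2.convexHull(tc(al))],1,(0,0,0),1)
st=cv2.resize(im[130:255,395:512],None,fx=4,fy=4,interpolation=2)[:540]
o=np.zeros((540,800,3),np.uint8);o[:min(540,cr.shape[0]),:400]=cv2.resize(cr,(400,424))[:540] if 0 else np.pad(cv2.resize(cr,(400,424)),((0,116),(0,0),(0,0)));o[:500,400:]=cv2.resize(st,(400,500))
cv2.imwrite("pics/fit1.png",o)
E
```

```text
[ 0.41298844 -0.0229237   0.30976017] 17.747950322250055 18147.0 77748 48945 41066
```

View pics/fit1.png

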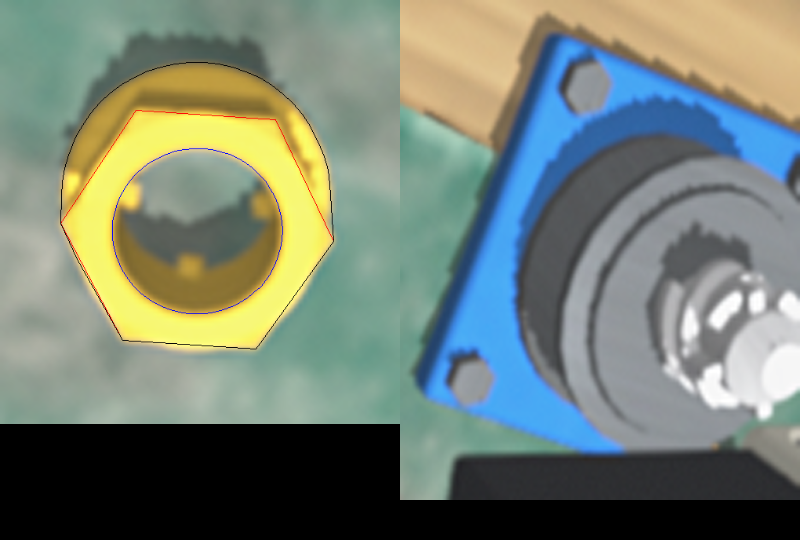

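The fit is excellent: nut at (0.413, -0.023) with flat normals at 17.75°+60k. Gripping after a 0.59 rad clockwise turn (positive about tool z) keeps the fingers parallel to the green bin's edge. I'll use the new scene picture to check tool-handle and can positions.

```bash
python3 - <<'E'
from h import *
s=robot.observe();print(s['qpos'].round(3),s['tool_rot']);print(shift(s,(0.413,-0.023,0.018)))
y=s['tool_rot'][2];print('turn',y-np.pi/2-np.radians(-102.25))
P=pose("wrist",s);print('bolt top wrist',onz(P,[(461,55)],.06),'base',onz(P,[(428,62)],.008))
a=cv2.imread("pics/scene1.png");b=cv2.imread("pics/side0.png")
o=np.hstack([cv2.resize(a[100:250,240:390],(400,400),interpolation=2),cv2.resize(b[200:350,90:240],(400,400),interpolation=2)])
cv2.imwrite("pics/t1.png",o)
E
```

```text
[-2.410e-01  1.690e-01  1.868e+00 -1.000e-03  1.105e+00  9.580e-01] [3.14137959e+00 5.81984872e-04 3.71373770e-01]
[0.003  0.0018 0.1817]
turn 0.5851766030382395
bolt top wrist [[ 0.58221197 -0.14921444  0.06      ]] base [[ 0.57940064 -0.14778847  0.008     ]]
```

View pics/t1.png

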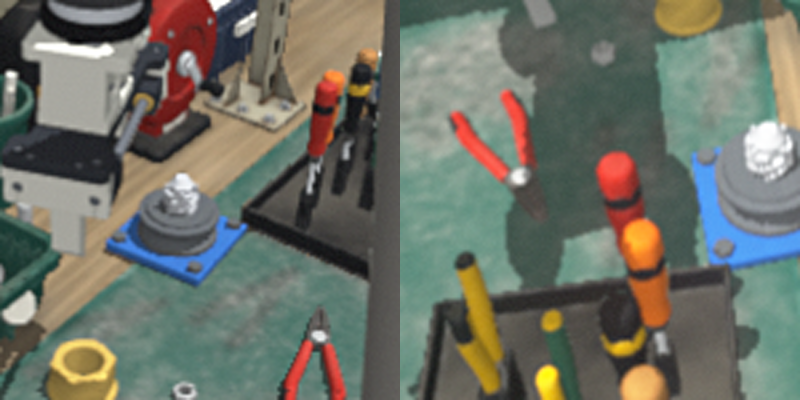

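The crops show the red screwdriver top at scene (362,131) and side (172,258), and the orange one at scene (366,128) and side (181,284). Moving down over the nut now.

```bash
python3 -m jog '[[[1,0.001,0.001,0.01,0.12],[1,0.002,0.002,0.03,0.24],[1,0.003,0.002,0.06,0.36],[1,0.003,0.002,0.09,0.48],[1,0.003,0.002,0.12,0.585]]]' 20 && python3 -m jog '[[[1,0,0,0,0],[1,0,0,0,0]]]'
python3 - <<'E'
from h import *
print('red',both((361.9,130.75),(171.75,258)),'orange',both((365.6,128),(181,284.4)))
s=robot.observe();print(s['tool_pos'],s['tool_rot'],shift(s,(0.413,-0.023,0.018)),np.degrees(s['tool_rot'][2])+12.25)
E
```

```text
time: 1.92
tool_pos: [0.4136, -0.0248, 0.0792]
tool_rot: [3.141, -0.002, -0.224]
contact_force: [0.6, -0.4, -0.7]
opening: 0.0919
grip_force: 0.0
time: 2.08
tool_pos: [0.4125, -0.024, 0.0795]
tool_rot: [3.141, 0.003, -0.214]
contact_force: [-0.4, 0.4, 0.2]
opening: 0.0915
grip_force: 0.0
red [ 0.37342844 -0.35179599  0.18047367] orange [ 0.38390153 -0.39454954  0.16755298]
[ 0.41254877 -0.02402539  0.07947162] [ 3.14145827e+00  2.91827881e-03 -2.13733417e-01] [ 0.0004 -0.0011  0.0615] 0.003977242921033408
```

```bash
python3 -m jog '[[[1,0,-0.001,0.015,0],[1,0,-0.001,0.03,0],[1,0,-0.001,0.045,0],[1,0,-0.001,0.056,0],[1,0,-0.001,0.061,0]]]' 20 && python3 -m jog '[[[-0.2,0,0,0,0],[-0.2,0,0,0,0],[-0.2,0,0,0,0],[-0.2,0,0,0,0],[-0.2,0,0,0,0]]]' && python3 -m jog '[[[-0.2,0,0,0,0],[-0.2,0,0,0,0],[-0.2,0,0,0,0],[-0.2,0,0,0,0],[-0.2,0,0,0,0]]]'
```

```text
time: 2.5
tool_pos: [0.4146, -0.0228, 0.0197]
tool_rot: [3.141, -0.002, -0.212]
contact_force: [-0.2, 0.1, 0.1]
opening: 0.0918
grip_force: 0.0
time: 2.92
tool_pos: [0.4141, -0.022, 0.0194]
tool_rot: [3.141, -0.001, -0.214]
contact_force: [0.5, -0.5, -0.3]
opening: 0.0631
grip_force: 0.0
time: 3.33
tool_pos: [0.4137, -0.0219, 0.0189]
tool_rot: [3.141, -0.0, -0.214]
contact_force: [0.2, -1.1, 5.5]
opening: 0.0501
grip_force: 20.0
```

Gripped on the flats (opening 50.1 mm, 20 N). Lifting and moving towards the stand.

```bash
python3 -m jog '[[[-0.2,0,0,-0.02,0],[-0.2,0,0,-0.05,0],[-0.2,0,0,-0.085,0],[-0.2,0,0,-0.12,0],[-0.2,0,0,-0.15,0]]]' 30 && python3 -m jog '[[[-0.2,0.005,0.03,-0.03,0],[-0.2,0.01,0.07,-0.03,0],[-0.2,0.02,0.11,-0.03,0],[-0.2,0.03,0.14,-0.03,0],[-0.2,0.035,0.17,-0.03,0]]]' && python3 -m jog '[[[-0.2,0.003,0.025,0,0],[-0.2,0.005,0.047,0,0],[-0.2,0.005,0.047,0,0],[-0.2,0.005,0.047,0,0],[-0.2,0.005,0.047,0,0]]]'
python3 - <<'E'
from h import *
s=robot.observe();print(s)
im=robot.read_camera("wrist")[:,:,::-1];cv2.imwrite("pics/w2.png",im)
print(proj(pose("wrist",s),[[.466,-.255,.082]]))
E
```

```text
time: 3.75
tool_pos: [0.4131, -0.0216, 0.1703]
tool_rot: [-3.142, 0.0, -0.214]
contact_force: [2.0, 0.2, -3.9]
opening: 0.0498
grip_force: 30.0
time: 4.17
tool_pos: [0.4115, -0.1971, 0.1984]
tool_rot: [-3.141, 0.0, -0.215]
contact_force: [1.1, 0.3, -4.3]
opening: 0.05
grip_force: 30.0
time: 4.58
tool_pos: [0.4061, -0.2416, 0.198]
tool_rot: [-3.14, 0.002, -0.215]
contact_force: [-0.1, 0.8, -2.7]
opening: 0.0497
grip_force: 30.0
{'time': 4.5833, 'qpos': array([-6.99296263e-01,  2.83236477e-01,  1.71858052e+00,  4.12833741e-04,
        1.14187571e+00,  1.08584643e+00]), 'qvel': array([ 0.0192813 , -0.01124732,  0.00255279, -0.00034389, -0.00164827,
       -0.0012464 ]), 'joint_efforts': array([-7.69505315e-01, -3.95344126e+01, -2.41532689e+01,  4.28776300e-03,
       -9.36881639e-02, -1.09317995e-02]), 'tool_pos': array([ 0.40608469, -0.24156933,  0.19800732]), 'tool_rot': array([-3.14028183e+00,  1.68310207e-03, -2.14517352e-01]), 'contact_force': array([-0.14692111,  0.76761404, -2.70781464]), 'torque': array([ 0.08430245,  0.02799926, -0.02220182]), 'grip_force': 29.99952256679535, 'opening': 0.04971690049740006}
[[253.55019348 116.77276177]]
```

View pics/w2.png

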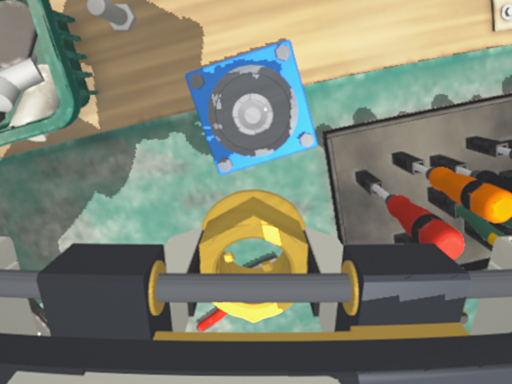

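The stand's pulley and nose are at (252,113), the plate is rotated slightly, and the nut is held level at the bottom centre. Next I'll refine the stud axis with the plate corners, the nose disc and a model overlay.

```bash
python3 - <<'E'
from fit import *
s=dict(tool_pos=np.array([0.40608469,-0.24156933,0.19800732]),tool_rot=np.array([-3.14028183,1.68310207e-03,-2.14517352e-01]))
P=pose("wrist",s);im=cv2.imread("pics/w2.png")
st,c,m=max((b for b in blob(im,(98,120,60),(125,255,255)) if 180<b[1][0]<320),key=lambda b:b[0][4])
ys,xs=np.nonzero(m);h=cv2.convexHull(np.c_[xs,ys].astype(np.int32))
q=cv2.approxPolyN(h,4,ensure_convex=True).reshape(-1,2).astype(float);w=onz(P,q,.012)
w0=onz(P,q,.006)
print(q,np.linalg.norm(np.diff(w,axis=0),axis=1),'plate c',w.mean(0),w0.mean(0))
g=cv2.cvtColor(im,cv2.COLOR_BGR2GRAY)
for t in(150,170,190,210):
    b=(g[85:140,225:280]>t).astype(np.uint8);n,l,sx,cx=cv2.connectedComponentsWithStats(b)
    i=1+np.argmax(sx[1:,4]);print(t,sx[i],cx[i]+[225,85],onz(P,[cx[i]+[225,85]],.082)[0],onz(P,[cx[i]+[225,85]],.074)[0])
C=np.array([.466,-.255]);K=6;x0,y0=180,40
cr=cv2.resize(im[y0:y0+95,x0:x0+133],None,fx=K,fy=K,interpolation=2);t=np.linspace(0,2*np.pi,90)
tc=lambda q:((q+.5-[x0,y0])*K-.5).round().astype(np.int32)
C=w.mean(0)[:2]
for r,z,col in((.042,.045,(0,255,0)),(.0125,.074,(0,0,255)),(.0065,.082,(255,0,0)),(.017,.068,(0,255,255))):
    cv2.polylines(cr,[tc(proj(P,np.c_[C[0]+r*np.cos(t),C[1]+r*np.sin(t),t*0+z]))],1,col,1)
cv2.polylines(cr,[tc(q)],1,(255,255,0),1)
cv2.imwrite("pics/w2z.png",cr)
E
```

```text
[[217. 176.]
 [184.  73.]
 [289.  39.]
 [320. 145.]] [0.10924303 0.10745498 0.10877356] plate c [ 0.46760762 -0.25423066  0.012     ] [ 0.46729532 -0.25414241  0.006     ]
150 [   7    8   41   42 1309] [252.28036669 113.55233002] [ 0.46870629 -0.25454382  0.082     ] [ 0.46821332 -0.2544046   0.074     ]
170 [   8    9   40   41 1128] [252.18617021 112.31648936] [ 0.46967454 -0.25467755  0.082     ] [ 0.4692107  -0.25454236  0.074     ]
190 [  8   9  37  29 580] [251.27241379 107.18448276] [ 0.47376568 -0.25482248  0.082     ] [ 0.47342496 -0.25469165  0.074     ]
210 [22 23 12 10 67] [252.8358209  112.07462687] [ 0.46975007 -0.25522727  0.082     ] [ 0.46928851 -0.25510862  0.074     ]
```

View pics/w2z.png

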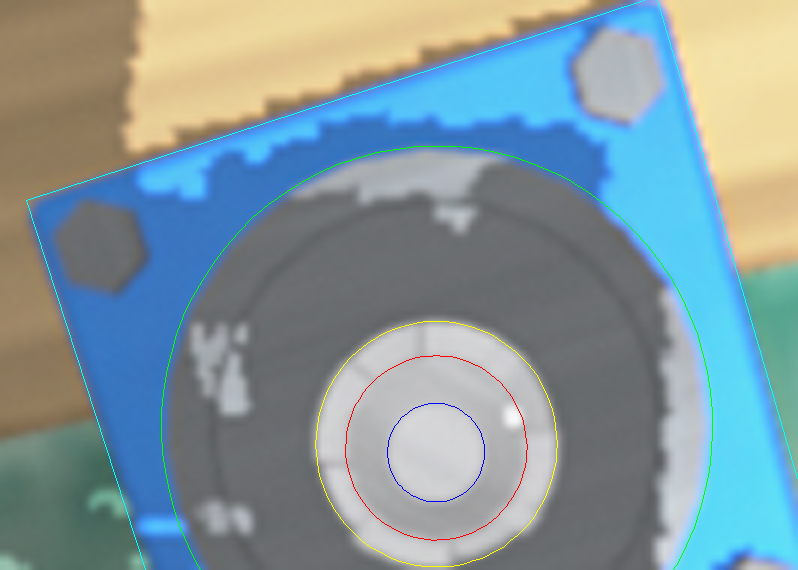

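The overlay matches the nose, the thread circle and the pulley, so the stud axis is at (0.4676, -0.2542). Next I'll check how the nut sits relative to the TCP in the same picture.

```bash
python3 - <<'E'
from fit import *
from scipy.optimize import least_squares
s=dict(tool_pos=np.array([0.40608469,-0.24156933,0.19800732]),tool_rot=np.array([-3.14028183,1.68310207e-03,-2.14517352e-01]))
P=pose("wrist",s);im=cv2.imread("pics/w2.png")
h=cv2.cvtColor(im,cv2.COLOR_BGR2HSV);m=cv2.inRange(h,(18,110,60),(32,255,255))
m[:180]=0;m[262:]=0;m[:,:185]=0;m[:,320:]=0
Rt=R.from_euler('xyz',s['tool_rot']).as_matrix()
hull=lambda a:[(lambda w:(w.min(),w.max()) if len(w) else None)(np.nonzero(r)[0]) for r in a]
rows=range(192,226,3);obs=[(np.nonzero(m[r])[0].min(),np.nonzero(m[r])[0].max()) for r in rows]
def edges(p):
    c=s['tool_pos']+Rt@np.array([p[0],p[1],p[2]])
    A=np.zeros(m.shape,np.uint8);_,_,al=model(P,c[0],c[1],np.radians(-42.25 if 0 else 17.75),c[2])
    A=np.zeros((384*8,512*8),np.uint8);cv2.fillConvexPoly(A,cv2.convexHull((al*8+4).round().astype(np.int32)),1)
    return [(lambda w:(w.min()/8-.5,w.max()/8-.5) if len(w) else (253,253))(np.nonzero(A[r*8+4])[0]) for r in rows]
e=lambda p:(np.array(edges(p))-np.array(obs))
best=min(((np.abs(e((x,y,.019))).sum(),x,y) for x in np.arange(-.004,.0041,.001) for y in np.arange(-.002,.0021,.001)))
print(best);print(np.c_[obs,edges((0,0,.019)),edges((best[1],best[2],.019))].round(1))
o=robot.observe();print(shift(o,(.4676,-.2542,.115)))
E
```

```text
(np.float64(24.875), np.float64(-0.002), np.float64(0.0))
[[237.  269.  229.5 275.9 240.5 264.8]
 [229.  277.  223.6 281.9 230.8 274.8]
 [223.  283.  218.9 286.5 224.5 281. ]
 [219.  287.  215.2 290.2 219.6 285.8]
 [215.  291.  212.2 293.4 216.  289.6]
 [212.  294.  209.5 296.1 212.8 292.9]
 [210.  296.  207.1 298.5 210.  295.6]
 [208.  298.  205.2 300.2 207.5 297.9]
 [206.  300.  203.6 301.9 205.6 299.9]
 [204.  302.  202.1 303.2 203.9 301.6]
 [203.  303.  201.  304.5 202.5 303. ]
 [202.  304.  199.9 305.5 201.2 304.2]]
[ 0.0628 -0.0003  0.0831]
```

```bash
python3 -m jog '[[[-0.2,0.015,0,0,0.1],[-0.2,0.03,0,0.01,0.2],[-0.2,0.045,0,0.03,0.3],[-0.2,0.058,0,0.05,0.4],[-0.2,0.064,0,0.07,0.5]]]' && python3 -m jog '[[[-0.2,0,0,0,0],[-0.2,0,0,0,0],[-0.2,0,0,0,0]]]'
python3 - <<'E'
from h import *
s=robot.observe();print(s['tool_pos'],s['tool_rot'],s['contact_force'],s['torque'],s['qpos'].round(2));print(shift(s,(.469,-.2545,.1)))
cv2.imwrite("pics/side2.png",robot.read_camera("side")[200:300,170:290,::-1])
E
```

```text
time: 5.05
tool_pos: [0.4708, -0.2551, 0.1281]
tool_rot: [-3.141, -0.002, -0.717]
contact_force: [-0.3, -0.8, -2.4]
opening: 0.0502
grip_force: 30.0
time: 5.3
tool_pos: [0.4692, -0.2554, 0.1296]
tool_rot: [3.142, -0.001, -0.71]
contact_force: [0.4, -0.1, -2.9]
opening: 0.0501
grip_force: 30.0
[ 0.46918004 -0.25544708  0.12964751] [ 3.14153178e+00 -5.56096147e-04 -7.10336239e-01] [ 0.39971675 -0.08158713 -2.8925755 ] [0.06756729 0.02305766 0.04599915] [-0.64  0.47  1.65 -0.    1.03  1.64]
[-0.0008 -0.0006  0.0296]
```

```bash
python3 -m jog '[[[-0.2,-0.001,-0.001,0.01,0],[-0.2,-0.001,-0.001,0.02,0],[-0.2,-0.001,-0.001,0.026,0],[-0.2,-0.001,-0.001,0.03,0],[-0.2,-0.001,-0.001,0.03,0]]]' && python3 -m jog '[[[-0.2,0,0,0.002,0],[-0.2,0,0,0.004,0],[-0.2,0,0,0.005,0],[-0.2,0,0,0.005,0]]]' && python3 -m jog '[[[-0.2,0,0,0.001,0],[-0.2,0,0,0.002,0],[-0.2,0,0,0.003,0],[-0.2,0,0,0.003,0]]]'
```

```text
time: 5.77
tool_pos: [0.4683, -0.2542, 0.0975]
tool_rot: [3.141, 0.002, -0.714]
contact_force: [-0.2, 0.2, -3.3]
opening: 0.0499
grip_force: 30.0
time: 6.1
tool_pos: [0.469, -0.2546, 0.0936]
tool_rot: [3.142, 0.0, -0.714]
contact_force: [-0.7, -0.1, -2.7]
opening: 0.0495
grip_force: 30.0
time: 6.43
tool_pos: [0.4689, -0.2545, 0.0906]
tool_rot: [3.141, 0.0, -0.714]
contact_force: [-0.4, -0.7, -3.4]
opening: 0.0498
grip_force: 30.0
```

```bash
python3 -m jog '[[[-0.2,0,0,0.001,0],[-0.2,0,0,0.002,0],[-0.2,0,0,0.002,0]]]' && python3 -m jog '[[[-0.2,0,0,0.001,0],[-0.2,0,0,0.002,0],[-0.2,0,0,0.002,0]]]' && python3 -m jog '[[[-0.2,0,0,0.001,0],[-0.2,0,0,0.001,0],[-0.2,0,0,0.001,0]]]'
```

```text
time: 6.68
tool_pos: [0.4689, -0.2546, 0.0885]
tool_rot: [3.141, 0.0, -0.714]
contact_force: [-0.4, -0.2, -3.9]
opening: 0.0497
grip_force: 30.0
time: 6.93
tool_pos: [0.4689, -0.2546, 0.0865]
tool_rot: [3.141, 0.0, -0.714]
contact_force: [0.0, -0.3, -4.2]
opening: 0.0496
grip_force: 30.0
time: 7.18
tool_pos: [0.4689, -0.2546, 0.0856]
tool_rot: [3.141, 0.0, -0.714]
contact_force: [-0.5, -2.1, -2.2]
opening: 0.0502
grip_force: 30.0
```

```bash
python3 -m jog '[[[-0.2,0,0,0.0005,0],[-0.2,0,0,0.001,0],[-0.2,0,0,0.001,0]]]' && python3 -m jog '[[[-0.2,0,0,0.0005,0],[-0.2,0,0,0.0005,0],[-0.2,0,0,0.0005,0]]]'
```

```text
time: 7.43
tool_pos: [0.4689, -0.2546, 0.0847]
tool_rot: [3.141, -0.0, -0.714]
contact_force: [-2.1, -0.8, -2.7]
opening: 0.0491
grip_force: 30.0
time: 7.68
tool_pos: [0.4689, -0.2546, 0.0842]
tool_rot: [3.141, -0.0, -0.714]
contact_force: [-2.4, -0.8, -2.3]
opening: 0.0499
grip_force: 30.0
```

```bash
python3 -m jog '[[[-0.2,-0.0004,0.0003,0.0005,0],[-0.2,-0.0004,0.0003,0.0005,0],[-0.2,-0.0004,0.0003,0.0005,0]]]' && python3 -m jog '[[[-0.2,0,0,0.0005,0],[-0.2,0,0,0.001,0],[-0.2,0,0,0.001,0]]]'
```

```text
time: 7.93
tool_pos: [0.4688, -0.2546, 0.084]
tool_rot: [-3.141, -0.001, -0.714]
contact_force: [-0.2, 0.2, -0.2]
opening: 0.0498
grip_force: 30.0
time: 8.18
tool_pos: [0.4689, -0.2547, 0.0838]
tool_rot: [-3.141, -0.002, -0.714]
contact_force: [-2.4, 0.6, 7.3]
opening: 0.05
grip_force: 30.0
```

The lugs rest on a crest (TCP z 0.0838, about 10 N). Now turning anticlockwise in small steps.

```bash
python3 -m jog '[[[-0.2,0,0,0,-0.06],[-0.2,0,0,0,-0.12],[-0.2,0,0,0,-0.12]]]' && python3 -m jog '[[[-0.2,0,0,0,-0.06],[-0.2,0,0,0,-0.12],[-0.2,0,0,0,-0.12]]]'
```

```text
time: 8.43
tool_pos: [0.469, -0.2546, 0.0838]
tool_rot: [-3.142, -0.002, -0.591]
contact_force: [-2.5, 0.3, 6.9]
opening: 0.0495
grip_force: 30.0
time: 8.68
tool_pos: [0.4691, -0.2544, 0.0834]
tool_rot: [-3.141, -0.002, -0.472]
contact_force: [-0.7, 0.6, 3.8]
opening: 0.0499
grip_force: 30.0
```

```bash
python3 -m jog '[[[-0.2,0,0,0.0003,-0.06],[-0.2,0,0,0.0003,-0.12],[-0.2,0,0,0.0003,-0.12]]]' && python3 -m jog '[[[-0.2,0,0,0.0002,-0.06],[-0.2,0,0,0.0002,-0.12],[-0.2,0,0,0.0002,-0.12]]]'
```

```text
time: 8.93
tool_pos: [0.4683, -0.2542, 0.0819]
tool_rot: [-3.141, 0.001, -0.353]
contact_force: [0.3, 0.6, -3.0]
opening: 0.0499
grip_force: 30.0
time: 9.18
tool_pos: [0.4683, -0.2542, 0.0817]
tool_rot: [-3.141, 0.001, -0.235]
contact_force: [-0.1, 0.1, -3.2]
opening: 0.0499
grip_force: 30.0
```

The pressure has vanished, so the lugs have come off the crest. Lowering gently into the opening.

```bash
python3 -m jog '[[[-0.2,0,0,0.001,0],[-0.2,0,0,0.0015,0],[-0.2,0,0,0.0015,0]]]' && python3 -m jog '[[[-0.2,0,0,0.001,0],[-0.2,0,0,0.0015,0],[-0.2,0,0,0.0015,0]]]'
```

```text
time: 9.43
tool_pos: [0.4683, -0.2544, 0.0804]
tool_rot: [-3.141, 0.0, -0.236]
contact_force: [-0.2, -0.3, -3.3]
opening: 0.0501
grip_force: 30.0
time: 9.68
tool_pos: [0.4684, -0.2545, 0.0791]
tool_rot: [-3.142, 0.0, -0.235]
contact_force: [-0.7, 0.4, -2.7]
opening: 0.0498
grip_force: 30.0
```

```bash
python3 -m jog '[[[-0.2,0,0,0.001,0],[-0.2,0,0,0.001,0],[-0.2,0,0,0.001,0]]]' && python3 -m jog '[[[-0.2,0,0,0.001,0],[-0.2,0,0,0.001,0],[-0.2,0,0,0.001,0]]]'
```

```text
time: 9.93
tool_pos: [0.4684, -0.2545, 0.0782]
tool_rot: [3.142, 0.0, -0.234]
contact_force: [-0.9, 0.1, -3.2]
opening: 0.0499
grip_force: 30.0
time: 10.18
tool_pos: [0.4685, -0.2545, 0.0772]
tool_rot: [3.142, 0.0, -0.234]
contact_force: [-1.5, -0.0, -3.4]
opening: 0.0497
grip_force: 30.0
```

```bash
python3 -m jog '[[[-0.2,-0.0002,0.0001,0.001,0],[-0.2,-0.0002,0.0001,0.001,0],[-0.2,-0.0002,0.0001,0.001,0]]]' && python3 -m jog '[[[-0.2,0,0,0.001,0],[-0.2,0,0,0.001,0],[-0.2,0,0,0.001,0]]]'
```

```text
time: 10.43
tool_pos: [0.4685, -0.2546, 0.0767]
tool_rot: [3.141, -0.001, -0.234]
contact_force: [-0.5, 1.1, 2.2]
opening: 0.0501
grip_force: 30.0
time: 10.68
tool_pos: [0.4686, -0.2547, 0.0765]
tool_rot: [3.141, -0.001, -0.234]
contact_force: [-2.0, 2.9, 11.1]
opening: 0.0498
grip_force: 30.0
```

Dropped in: contact felt at TCP 0.0766, so the underside is at about 58 mm. Now turning clockwise while following the 6 mm/rad pitch. I'll do this in two bites, so the gripper body stays clear of the can.

```bash
python3 -m jog '[[[-0.2,0,0,-0.0005,0.06],[-0.2,0,0,-0.0003,0.12],[-0.2,0,0,-0.0003,0.12]]]' && python3 -m jog '[[[-0.2,0,0,0.0004,0.06],[-0.2,0,0,0.0007,0.12],[-0.2,0,0,0.0007,0.12]]]'
```

```text
time: 10.93
tool_pos: [0.4685, -0.2548, 0.0759]
tool_rot: [3.141, -0.001, -0.356]
contact_force: [-0.4, 0.9, 4.5]
opening: 0.05
grip_force: 30.0
time: 11.18
tool_pos: [0.4687, -0.255, 0.0753]
tool_rot: [3.141, -0.001, -0.475]
contact_force: [-0.6, 0.0, 3.1]
opening: 0.0499
grip_force: 30.0
```

```bash
python3 -m jog '[[[-0.2,0,0,0.0004,0.06],[-0.2,0,0,0.0007,0.12],[-0.2,0,0,0.0011,0.18],[-0.2,0,0,0.0014,0.24],[-0.2,0,0,0.0014,0.24]]]' && python3 -m jog '[[[-0.2,0,0,0.0004,0.06],[-0.2,0,0,0.0007,0.12],[-0.2,0,0,0.0011,0.18],[-0.2,0,0,0.0014,0.24],[-0.2,0,0,0.0014,0.24]]]'
```

```text
time: 11.6
tool_pos: [0.4685, -0.2551, 0.0738]
tool_rot: [3.141, -0.001, -0.713]
contact_force: [-1.5, -0.4, 4.8]
opening: 0.05
grip_force: 30.0
time: 12.02
tool_pos: [0.4684, -0.2551, 0.0724]
tool_rot: [3.141, -0.001, -0.953]
contact_force: [-1.8, -0.9, 6.1]
opening: 0.05
grip_force: 30.0
```

```bash
python3 -m jog '[[[1,0,0,0,0],[1,0,0,0,0],[1,0,0,-0.001,0],[1,0,0,-0.001,0],[1,0,0,-0.001,0]]]' && python3 -m jog '[[[1,0,0,0,-0.12],[1,0,0,0,-0.24],[1,0,0,0,-0.36],[1,0,0,0,-0.48],[1,0,0,0,-0.6]]]' && python3 -m jog '[[[1,0,0,0,-0.12],[1,0,0,0,-0.24],[1,0,0,0,-0.36],[1,0,0,0,-0.447],[1,0,0,0,-0.447]]]'
python3 - <<'E'
from h import *
s=robot.observe();print(s['tool_pos'],s['tool_rot'],s['contact_force'])
im=np.ascontiguousarray(robot.read_camera("wrist")[:,:,::-1]);sd=robot.read_camera("side")[190:310,150:330,::-1]
cv2.imwrite("pics/c1.png",np.hstack([cv2.resize(im[140:384,120:390],(442,400)),cv2.resize(sd,(356,400*1))[:, :356]]))
E
```

```text
time: 12.43
tool_pos: [0.4682, -0.2544, 0.0729]
tool_rot: [3.142, 0.0, -0.953]
contact_force: [-0.6, -0.0, 0.3]
opening: 0.0787
grip_force: 0.0
time: 12.85
tool_pos: [0.4682, -0.2544, 0.0729]
tool_rot: [-3.142, 0.0, -0.348]
contact_force: [0.3, 0.3, -0.4]
opening: 0.0918
grip_force: 0.0
time: 13.27
tool_pos: [0.4682, -0.2545, 0.0729]
tool_rot: [-3.141, 0.0, 0.096]
contact_force: [-0.5, -0.2, -0.3]
opening: 0.0919
grip_force: 0.0
[ 0.46820908 -0.2544658   0.07290597] [-3.14147036e+00  1.74797399e-04  9.64747247e-02] [-0.54435935 -0.1738138  -0.26366407]
```

View pics/c1.png

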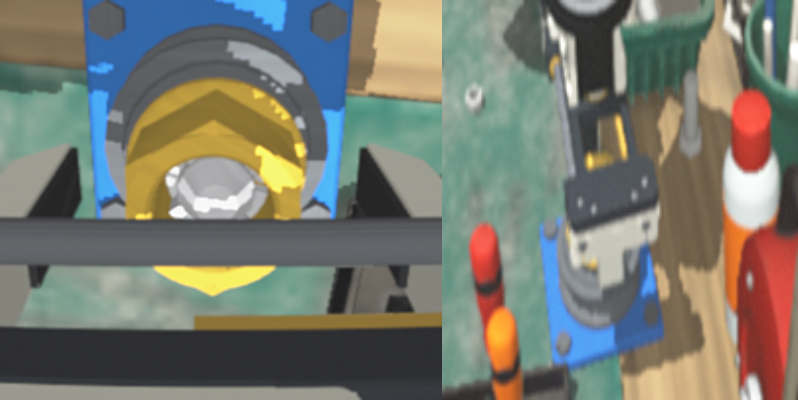

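The nut is upright on the stud, with a hexagon vertex towards the camera, so its flats line up with the pads again. Bolt and can are undisturbed. Gripping again for the second bite.

```bash
python3 -m jog '[[[-0.2,0,0,0,0],[-0.2,0,0,0,0],[-0.2,0,0,0,0],[-0.2,0,0,0,0],[-0.2,0,0,0,0]]]' 15 && python3 -m jog '[[[-0.2,0,0,0,0],[-0.2,0,0,0,0],[-0.2,0,0,0,0],[-0.2,0,0,0,0],[-0.2,0,0,0,0]]]' 30 && python3 -m jog '[[[-0.2,0,0,0.0004,0.06],[-0.2,0,0,0.0007,0.12],[-0.2,0,0,0.0011,0.18],[-0.2,0,0,0.0014,0.24],[-0.2,0,0,0.0014,0.24]]]'
```

```text
time: 13.78
tool_pos: [0.4682, -0.2546, 0.073]
tool_rot: [3.142, 0.0, 0.092]
contact_force: [0.5, -0.0, 0.1]
opening: 0.0633
grip_force: 0.0
time: 14.2
tool_pos: [0.4682, -0.2544, 0.073]
tool_rot: [-3.141, 0.0, 0.093]
contact_force: [0.2, 1.4, 1.3]
opening: 0.0497
grip_force: 29.9
time: 14.62
tool_pos: [0.4682, -0.2547, 0.0716]
tool_rot: [3.141, 0.0, -0.149]
contact_force: [-1.1, 0.3, 1.1]
opening: 0.0498
grip_force: 29.9
```

```bash
python3 -m jog '[[[-0.2,0,0,0.0004,0.06],[-0.2,0,0,0.0007,0.12],[-0.2,0,0,0.0011,0.18],[-0.2,0,0,0.0014,0.24],[-0.2,0,0,0.0014,0.24]]]' && python3 -m jog '[[[-0.2,0,0,0.0004,0.06],[-0.2,0,0,0.0007,0.12],[-0.2,0,0,0.0010,0.17],[-0.2,0,0,0.0010,0.17]]]'
```

```text
time: 15.03
tool_pos: [0.4684, -0.2548, 0.0703]
tool_rot: [3.141, -0.0, -0.388]
contact_force: [-1.1, -0.5, 1.3]
opening: 0.0497
grip_force: 29.9
time: 15.37
tool_pos: [0.4683, -0.2548, 0.0693]
tool_rot: [3.141, -0.001, -0.556]
contact_force: [-0.3, -0.6, 1.9]
opening: 0.0498
grip_force: 29.9
```

```bash
python3 -m jog '[[[1,0,0,0,0],[1,0,0,0,0],[1,0,0,0,0],[1,0,0,0,0],[1,0,0,0,0]]]' && python3 -m jog '[[[1,0,0,0,0],[1,0,0,0,0],[1,0,0,-0.02,0],[1,0,0,-0.05,0],[1,0,0,-0.08,0]]]' && python3 -m jog '[[[1,-0.02,0,-0.03,0],[1,-0.05,0,-0.05,0],[1,-0.06,0,-0.05,0],[1,-0.06,0,-0.05,0],[1,-0.06,0,-0.05,0]]]'
python3 - <<'E'
from fit import *
from scipy.optimize import minimize
s=robot.observe();im=np.ascontiguousarray(robot.read_camera("wrist")[:,:,::-1]);P=pose("wrist",s)
print(s['tool_pos'],s['contact_force'],s['opening'])
t=np.linspace(0,2*np.pi,90);C=(.4676,-.2542);K=5
u,v=proj(P,[[*C,.07]])[0].astype(int);x0,y0=max(u-60,0),max(v-55,0)
cr=cv2.resize(im[y0:y0+110,x0:x0+120],None,fx=K,fy=K,interpolation=2)
tc=lambda q:((q+.5-[x0,y0])*K-.5).round().astype(np.int32)
for r,z,c in((.031,.056,(0,0,255)),(.018,.086,(255,0,0)),(.0065,.082,(0,255,0))):
    cv2.polylines(cr,[tc(proj(P,np.c_[C[0]+r*np.cos(t),C[1]+r*np.sin(t),t*0+z]))],1,c,1)
cv2.imwrite("pics/end.png",cr)
E
```

```text
time: 15.78
tool_pos: [0.4683, -0.2545, 0.0692]
tool_rot: [3.142, -0.0, -0.556]
contact_force: [0.5, 1.1, 0.1]
opening: 0.0784
grip_force: 0.0
time: 16.2
tool_pos: [0.4676, -0.2541, 0.1494]
tool_rot: [-3.141, 0.003, -0.557]
contact_force: [-0.1, -1.7, -0.0]
opening: 0.0916
grip_force: 0.0
time: 16.62
tool_pos: [0.4174, -0.2229, 0.1995]
tool_rot: [3.141, -0.001, -0.557]
contact_force: [0.4, -0.7, -0.7]
opening: 0.0915
grip_force: 0.0
[ 0.41741488 -0.22290806  0.19947591] [ 0.37475664 -0.73658262 -0.67194093] 0.09152046050775255
```

View pics/end.png

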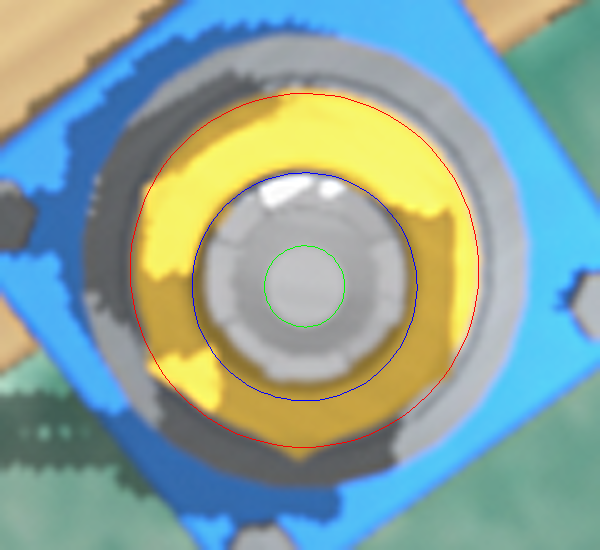

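The overlay circles match the nut's flange and bore at a 50 mm underside, and they are concentric with the stud tip. The nut is upright, centred, caught in the thread and free of the gripper, so I'm handing in.

```bash
python3 -c "
from cell import robot
print(robot.hand_in())"
```

```text
the job is handed in; nothing more can be done
None
```

The flange nut dropped into the stud's thread, was turned about 1.4 rad clockwise until its underside was an estimated 50 mm above the bench, then let go; I handed the job in at about 17 s, and no verdict was returned.

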